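# Arrest the hook shaft with its spring pin

### The job

The hook shaft of this sewing-machine drive must be arrested before its hook can be timed. Turn the round hand knob slowly, by feel, until the spring pin hidden in the tower drops into the notch of the shaft's disc (less than half a turn clockwise from where it stands), and let go there; then swing the keeper lever fully home to lock the pin down, without forcing it. Leave the tools and small parts round the stand where they are.

Things in the scene. Friction and masses are not known exactly. Their poses are not given: they have to be found in the camera images.
- stand: grey drive housing on a dark base plate 200 x 110 mm, immovable. Origin at the underside; base x = -95 to +105, y = -55 to +55 mm, housing top z = 56 mm. On the line y = 0: keeper pivot at x = -25 mm, pin tower (26 mm square, top at z = 83 mm) at x = 11 mm, the knob's upright axis at x = 45 mm. At yaw 0 the keeper end (-x) faces the robot. The sewing machine's head hangs beyond the knob end
- knob_centre (a point): middle of the round knurled dark steel hand knob, on its upright axis: 42 mm across, 28 mm tall (14 mm above and below this point, which is 104 mm above the table); free all round, tower top 7 mm below its underside. Grip it across from above. The disc inside is pinched on the shaft at an unknown angle, so the notch can only be felt; let go well inside it, the knob centres itself and stays
- knob (a joint): turn of the knob, rad, growing clockwise from above; start value arbitrary. The notch, 0.35 rad wide, lies 0.4 to 2.6 rad clockwise of the start. Drag about 0.1 N m; entering the notch it dips below zero (knob pulled on by about 0.2 N m), past its middle it climbs to about 0.5 N m, and turning on lifts the 5 mm pin out again
- keeper (a joint): keeper lever, rad: 0 open, 1.30 fully home (stop), growing counter-clockwise from above about its upright pivot; stays where left (about 1 N at the post). Home, its tongue lies over the dropped pin; with the pin still up the tongue butts against the pin's head at about 0.9 rad
- keeper_grip (a point): on the keeper's upright black grip post, 12 mm thick, 28 mm tall, 55 mm from the pivot; point at its mid-height, 84 mm above the table. Home, the post stands at x = -80 mm, y = 0 of the stand; open, it is swung 1.30 rad about the pivot towards +y
- bobbin_case: small steel bobbin case 26 x 33 x 12 mm beside the stand, origin at its underside; leave alone
- presser_foot_1: steel presser foot 28 x 38 x 11 mm beside the stand, origin at its underside; leave alone
- bobbin_4: steel bobbin 21 mm across, 10 mm tall beside the stand, origin at its underside; leave alone
- screwdriver_yellow: screwdriver 120 mm long, 20 mm thick, lying along the stand's -y side, origin at its underside; leave alone

How it is judged:
By the outcome, as a careful person would: the job done as asked, in the order asked, and still so for the second after the job is handed in, with the robot touching nothing.
It also fails if it takes over 72 s, if anything falls off the work surface, if the arm or the gripper's body presses on something with over 40 N, if the wrist force passes 120 N, or if a joint passes its speed limit or range.

### The arm

A 6-joint arm with a two-finger parallel gripper is mounted at the origin on a cart in front of the work surface, level with it; the furniture and walls round the work are solid. World frame = base frame: x ahead of the robot, y to its left, z up, the work surface at z = 0. Lengths are in m, angles in rad, forces in N, time in s.
With the tool pointing down it reaches from about 0.35 to 0.975 m from the base axis. Payload 4.9 kg.
Tool frame: the origin (TCP) lies midway between the tips of the shut fingers; the grasp point (between the pads) lies 19 mm behind it; z points along the fingers, y is the direction in which the jaws open and shut (so a half turn about z gives the same grasp; the last joint's range is limited). The gripper opens to 85 mm and grips with 20 to 120 N. Pads are 22 mm wide; open, the fingers measure 114 mm over their backs; the gripper's body (76 mm by 85 mm) begins 54 mm behind the grasp point. The pads swing forward as they close: fully open they stand 13 mm farther back than shut.
Start: joints at [-0.119, 0.053, 1.613, -0, 1.476, -0.119], TCP at [0.625, 0, 0.208] pointing down, gripper open.
Joint ranges: [-3.01, 3.01], [-1.01, 2.22], [0.06, 2.58], [-1.02, 4.17], [0.09, 2.62], [-3.14, 3.14]. Speed limits (rad/s): [2.57, 2.57, 3.14, 3.14, 3.14, 3.14].

### API

Orientations are given as a rotation vector (axis times angle).
In Python, from station import ctrl gives the robot as it stands.
- The arm moves only by the tool drive_tool, never from a script. Its argument "moves" is one flat list of numbers, 7 for each row, row after row: the turn, a rotation vector about the world's x, y, z in degrees, then the shift along the world's x, y, z in m, then the closure, from 0 (fully open) to 1 (shut). A call has exactly 5 rows; each row shifts and turns the commanded pose from where the row before left it; what a row does not reach is not made up. A row lasts 1/8 s, in which the tool goes at most 62.5 mm and 10.7 degrees, less where a joint would pass 70% of its speed; a pose out of reach is approached as far as the arm can. A call is refused whole if a number of a shift passes 0.0625 or a number of a turn 10.7, either way. A call with a gripper value outside its range is refused whole. The fingers move at their own pace and stop on an object; "newtons" is the grip in N (left out, the last holds). Time passes only in rows, so rows that do not move let the fingers close, or fill a call up. It gives the time, the measured TCP pose, the force and the opening at its end, in the units of the state.
- ctrl.get_obs(): the state, without advancing time (a new reading comes with each control period).
- ctrl.get_image(name): name is "scene" or "side" or "wrist"; returns the picture (480x640x3 uint8, red, green, blue); there is no depth.
- ctrl.get_calibration(name): a dict with "fx", "fy", "cx", "cy" (pixels), "rvec" (rotation vector, rad) and "tvec" (3), from world to camera coordinates, as OpenCV has them; the wrist camera has in their place "T_tool_cam" (4x4, takes a point from camera to tool coordinates, whose origin is the TCP and whose axes are the flange's). Camera axes: x right, y down, z forward; pixel columns grow to the right and rows downward; lengths in m; the calibration is good to about 2 mm. A picture is of the moment at which its call begins: read the wrist's pose just before it. get_calibration takes no time and is no camera call.
- ctrl.finish_job(): hands the job in, once; it reports no verdict.
The state is a dict: "t": time; "q": joint angles; "dq": joint speeds; "effort": joint torques, N m; "tool_pos": TCP position; "tool_rot": TCP orientation; "contact_force": force on the tool from outside, world axes, zero at the start; "wrist_torque": the same for the moment, N m; "opening": finger opening in m.
Only numpy, scipy, OpenCV 4.12 (cv2) and the standard library are available. Lean on these libraries where they do the work, as an engineer would, in place of code of your own. Each camera call takes 0.05 s, during which the arm holds its last target.

## Working session

There is one attempt and no reset: what is moved stays moved. The work goes in short steps, Python scripts to look and compute and a tool call to move; the robot and the scene stay as the last step left them, time stands still between calls to the robot, and variables do not carry over. Pictures are saved under pics/ and viewed, and the job is handed in when it is done.

Besides the shell and the picture viewer there is one more tool, called after ">>>" by a JSON object that holds its "op" and its "data". drive_tool: Moves the arm, as the interface text tells. Its arguments: {"type":"object","properties":{"moves":{"type":"array","items":{"type":"number"}},"newtons":{"type":"number"}},"required":["moves"]}

```bash
mkdir -p pics; ls; python3 - <<'E'
from station import ctrl
import cv2
o=ctrl.get_obs();print(o)
for n in["scene","side","wrist"]:
    im=ctrl.get_image(n);cv2.imwrite(f"pics/a_{n}.png",im[:,:,::-1]);print(n,ctrl.get_calibration(n))
E
```

```text
pics
{'t': 0.0, 'q': array([-1.18989513e-01,  5.33654898e-02,  1.61429064e+00,  3.36486018e-05,
        1.47596072e+00, -1.18996552e-01]), 'dq': array([-0.00055859, -0.00100418, -0.00128723,  0.00130618, -0.00136123,
        0.00152848]), 'effort': array([ 2.70554956e-04, -3.93670499e+01, -3.70175600e+01, -1.62778279e-04,
        6.93513779e-03, -6.06393527e-06]), 'tool_pos': array([6.24343404e-01, 9.56879323e-05, 2.06659703e-01]), 'tool_rot': array([-2.22029709e+00, -2.22030557e+00,  1.92316550e-03]), 'contact_force': array([-0.2678122 ,  0.31234147,  0.35515491]), 'wrist_torque': array([-0.03346923,  0.03491996, -0.00942242]), 'opening': 0.08571891967993617}
scene {'fx': 482.6071454341255, 'fy': 482.6071454341255, 'cx': 326.0677904259097, 'cy': 235.66933145507352, 'rvec': array([ 2.07201526, -0.83550349,  0.41509371]), 'tvec': array([-0.5694334 ,  0.12136037,  0.81972545])}
side {'fx': 584.1272483982441, 'fy': 584.1272483982441, 'cx': 314.4574933661182, 'cy': 234.37041164336333, 'rvec': array([ 0.46467732, -2.52799303,  1.44082409]), 'tvec': array([0.33054578, 0.30642263, 0.50118886])}
wrist {'fx': 372.4734014858341, 'fy': 372.4734014858341, 'cx': 321.6128750972272, 'cy': 246.0278506183731, 'T_tool_cam': array([[ 9.03419436e-04, -9.45689715e-01, -3.25069450e-01,
         8.32168468e-02],
       [ 9.99999369e-01,  1.07122457e-03, -3.37242374e-04,
        -5.06464540e-04],
       [ 6.67149026e-04, -3.25068940e-01,  9.45690086e-01,
        -1.65481045e-01],
       [ 0.00000000e+00,  0.00000000e+00,  0.00000000e+00,
         1.00000000e+00]])}
```

View pics/a_scene.png

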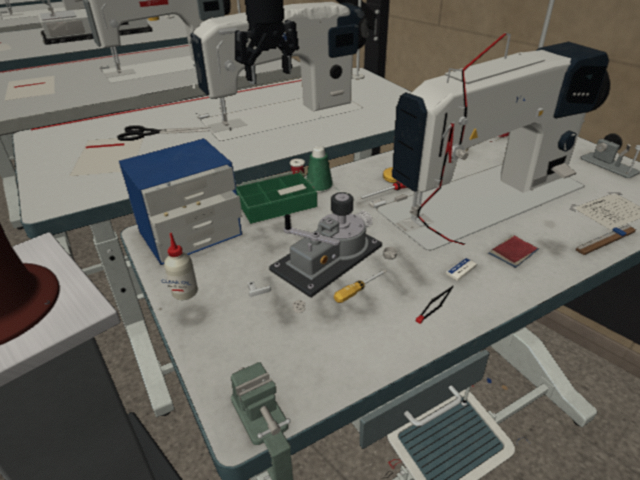

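View pics/a_side.png

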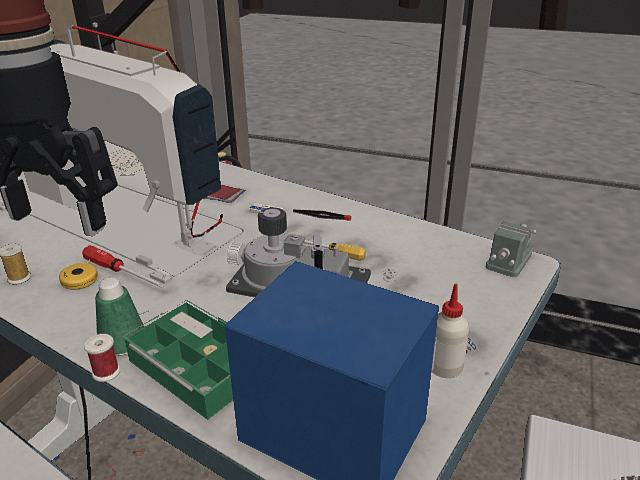

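View pics/a_wrist.png

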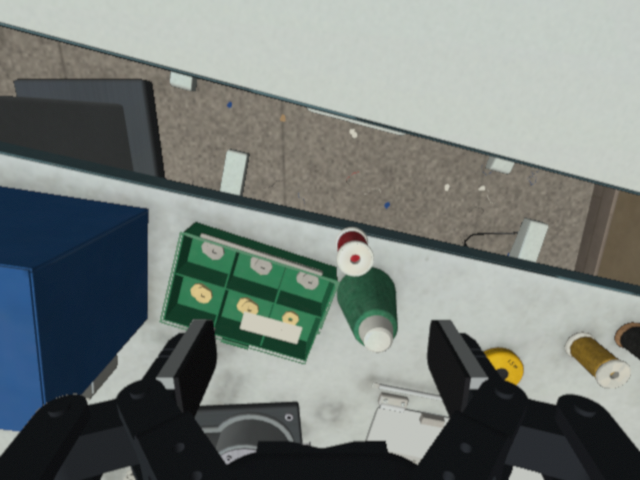

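The scene view shows the stand with its knob near (342,203) and the post near (288,220). The side view has the knob near (272,220) and the post near (318,250). I'll zoom in on both.

```bash
python3 - <<'E'
import cv2
a=cv2.imread("pics/a_scene.png")[170:310,240:420];cv2.imwrite("pics/c_scene.png",cv2.resize(a,None,fx=4.4,fy=4.2,interpolation=cv2.INTER_CUBIC))
a=cv2.imread("pics/a_side.png")[190:310,215:395];cv2.imwrite("pics/c_side.png",cv2.resize(a,None,fx=4.4,fy=4.4,interpolation=cv2.INTER_CUBIC))
E
```

```text
(no output)
```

View pics/c_scene.png

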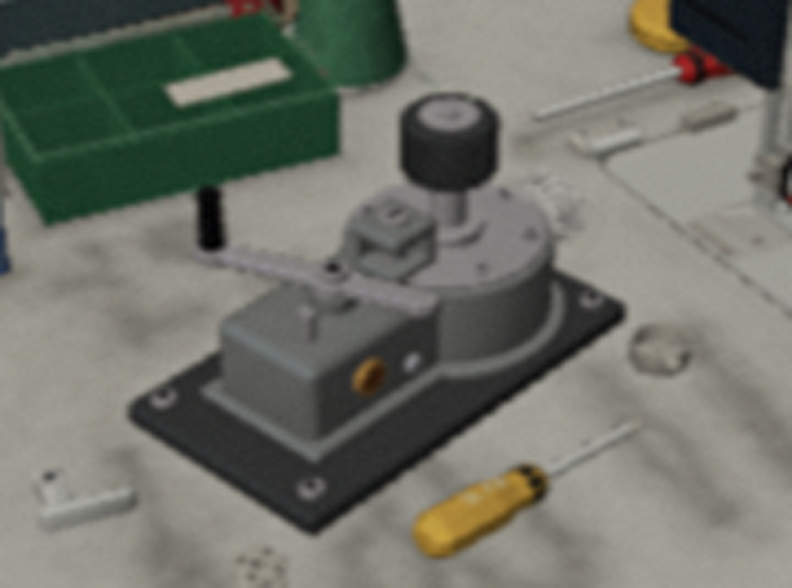

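View pics/c_side.png

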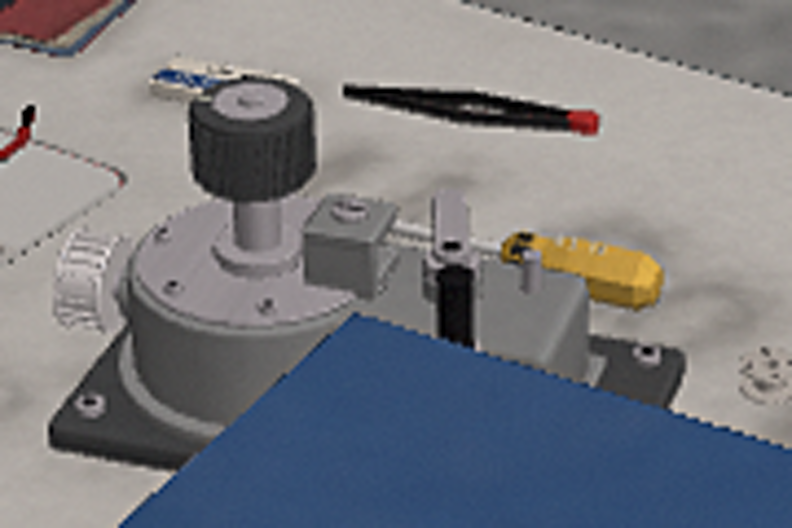

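```bash
cat > h.py <<'E'
import numpy as np,cv2
from station import ctrl
def ray(n,uv):
    c=ctrl.get_calibration(n);R=cv2.Rodrigues(c["rvec"])[0]
    d=R.T@np.array([(uv[0]-c["cx"])/c["fx"],(uv[1]-c["cy"])/c["fy"],1]);return -R.T@c["tvec"],d
def wray(uv,o):
    c=ctrl.get_calibration("wrist");R=cv2.Rodrigues(o["tool_rot"])[0];T=c["T_tool_cam"]
    d=R@T[:3,:3]@np.array([(uv[0]-c["cx"])/c["fx"],(uv[1]-c["cy"])/c["fy"],1]);return R@T[:3,3]+o["tool_pos"],d
def plane(r,z): p,d=r;return p+d*(z-p[2])/d[2]
def tri(*rs):
    A=0;b=0
    for p,d in rs:
        d=d/np.linalg.norm(d);P=np.eye(3)-np.outer(d,d);A=A+P;b=b+P@p
    return np.linalg.solve(A,b)
E
python3 - <<'E'
from h import *
np.set_printoptions(precision=4,suppress=True)
S=lambda x,y:ray("scene",(240+x/4.4,170+y/4.2)); D=lambda x,y:ray("side",(215+x/4.4,190+y/4.4))
print("knob mid",plane(S(449,141),.104),plane(D(252,140),.104),tri(S(449,141),D(252,140)))
print("knob top",plane(S(450,113),.118),plane(D(252,102),.118),tri(S(450,113),D(252,102)))
print("post",plane(S(209,219),.084),"top",plane(S(209,190),.098),plane(D(456,265),.098))
c=[plane(S(*p),0) for p in((132,418),(315,535),(625,318))];print(c)
e=c[2]-c[1];print("yaw",np.degrees(np.arctan2(e[1],e[0])),np.linalg.norm(e)); e=c[0]-c[1];print(np.degrees(np.arctan2(e[1],e[0]))-90,np.linalg.norm(e)); print("ctr",(c[0]+c[2])/2)
c=[plane(S(*p),.01) for p in((162,398),(311,486),(593,298))];e=c[2]-c[1];print("screws yaw",np.degrees(np.arctan2(e[1],e[0])),(c[0]+c[2])/2)
E
```

```text
knob mid [ 0.5419 -0.3006  0.104 ] [ 0.5359 -0.2984  0.104 ] [ 0.539  -0.3017  0.1036]
knob top [ 0.5423 -0.3005  0.118 ] [ 0.5356 -0.2994  0.118 ] [ 0.5386 -0.3023  0.1181]
post [ 0.4497 -0.2538  0.084 ] top [ 0.4512 -0.2532  0.098 ] [ 0.4473 -0.2573  0.098 ]
[array([ 0.402 , -0.2532,  0.    ]), array([ 0.4072, -0.3619,  0.    ]), array([ 0.6058, -0.3501,  0.    ])]
yaw 3.408551935436378 0.1988635777766437
2.7348394196752537 0.10886235664142042
ctr [ 0.5039 -0.3016  0.    ]
screws yaw 2.8464568517978255 [ 0.5048 -0.2996  0.01  ]
```

```bash
python3 - <<'E'
import cv2
a=cv2.imread("pics/a_scene.png")[80:260,330:510];cv2.imwrite("pics/d_scene.png",cv2.resize(a,None,fx=3.3,fy=3.3,interpolation=cv2.INTER_CUBIC))
a=cv2.imread("pics/a_side.png")[70:270,100:300];cv2.imwrite("pics/d_side.png",cv2.resize(a,None,fx=3,fy=3,interpolation=cv2.INTER_CUBIC))
E
```

```text
(no output)
```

View pics/d_scene.png

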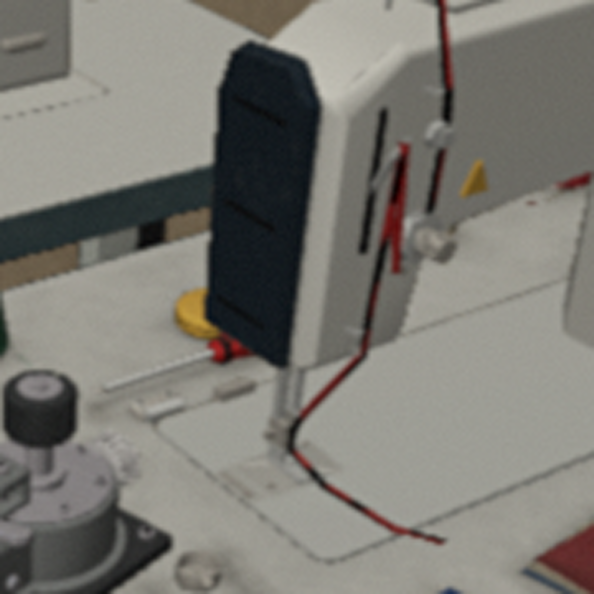

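View pics/d_side.png

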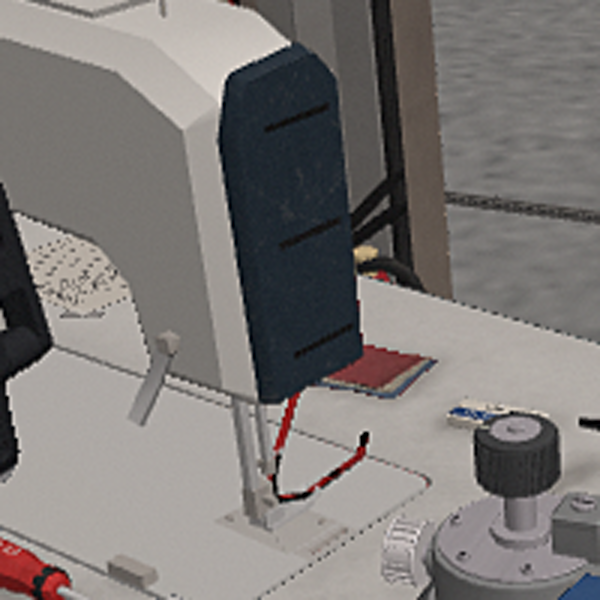

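```bash
python3 - <<'E'
from h import *
np.set_printoptions(precision=4,suppress=True)
S=lambda x,y:ray("scene",(330+x/3.3,80+y/3.3)); D=lambda x,y:ray("side",(100+x/3,70+y/3))
print("face +y bottom",tri(S(209,318),D(265,402)),"face -y bottom",tri(S(283,363),D(360,362)))
print("top",tri(S(222,90),D(224,90)),tri(S(316,100),D(335,85)))
E
```

```text
face +y bottom [ 0.6825 -0.3038  0.1059] face -y bottom [ 0.6662 -0.3695  0.1051]
top [ 0.6784 -0.3065  0.2608] [ 0.6648 -0.3716  0.2607]
```

```bash
python3 - <<'E'
from h import *
np.set_printoptions(precision=4,suppress=True)
S=lambda x,y:ray("scene",(x,y)); D=lambda x,y:ray("side",(x,y))
print(tri(S(132,181),D(438,308)),tri(S(234,168),D(300,264)))
for p in((165,258),(241,234)): print("bottom",plane(S(*p),0))
print("green",plane(S(319,193),.04), "bobbin etc",plane(S(258,287),.01),plane(S(300,305),0),plane(S(390,253),.01),plane(S(345,292),.01))
E
```

```text
[ 0.258  -0.0837  0.1757] [ 0.4245 -0.1364  0.1569]
bottom [ 0.279 -0.086  0.   ]
bottom [ 0.4295 -0.1235  0.    ]
green [ 0.6088 -0.1658  0.04  ] bobbin etc [ 0.3508 -0.2855  0.01  ] [ 0.3806 -0.362   0.    ] [ 0.5889 -0.3837  0.01  ] [ 0.4505 -0.4     0.01  ]
```

>>> {"op": "drive_tool", "data": {"moves": [0,0,9,-0.012,-0.04,0,0,0,0,9,-0.012,-0.04,0,0,0,0,9,-0.012,-0.04,0,0,0,0,9,-0.012,-0.04,0,0,0,0,9,-0.012,-0.04,0,0], "newtons": 40}}

```text
t: 0.78
tool_pos: [0.5642, -0.2011, 0.2075]
tool_rot: [-1.194, -2.905, -0.0]
contact_force: [0.3, 0.1, -0.0]
opening: 0.0853
```

>>> {"op": "drive_tool", "data": {"moves": [0,0,10,-0.005,-0.02,0,0,0,0,10,-0.005,-0.02,0,0,0,0,10,-0.005,-0.02,0,0,0,0,10,-0.005,-0.02,0,0,0,0,10,-0.005,-0.02,0,0]}}

```text
t: 1.4
tool_pos: [0.5396, -0.3005, 0.2074]
tool_rot: [0.146, -3.138, -0.001]
contact_force: [-0.1, -0.6, -0.3]
opening: 0.0857
```

>>> {"op": "drive_tool", "data": {"moves": [0,0,5,0,0,0,0,0,0,5,0,0,0,0,0,0,5,0,0,0,0,0,0,0,0,0,0,0,0,0,0,0,0,0,0]}}

```text
t: 2.02
tool_pos: [0.5399, -0.2999, 0.2077]
tool_rot: [0.544, -3.094, -0.0]
contact_force: [0.2, -0.4, 0.9]
opening: 0.0853
```

```bash
python3 - <<'E'
from h import *
np.set_printoptions(precision=4,suppress=True)
o=ctrl.get_obs();print(o["t"],o["q"],o["tool_pos"],cv2.Rodrigues(o["tool_rot"])[0],o["contact_force"],o["wrist_torque"])
cv2.imwrite("pics/e_wrist.png",ctrl.get_image("wrist")[:,:,::-1])
cv2.imwrite("pics/e_scene.png",ctrl.get_image("scene")[:,:,::-1])
E
```

```text
2.025 [-0.6275  0.0358  1.6307 -0.      1.4754 -2.5462] [ 0.5399 -0.2999  0.2077] [[-0.9401 -0.3409 -0.0003]
 [-0.3409  0.9401  0.0002]
 [ 0.0002  0.0003 -1.    ]] [ 0.1782 -0.4046  0.884 ] [ 0.0268  0.028  -0.0563]
```

View pics/e_wrist.png

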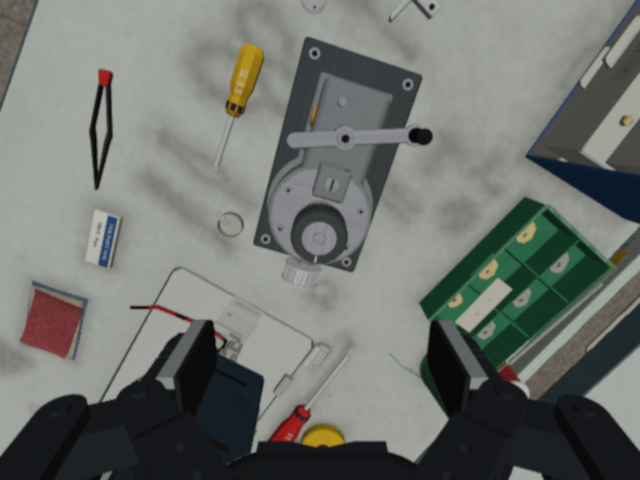

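View pics/e_scene.png

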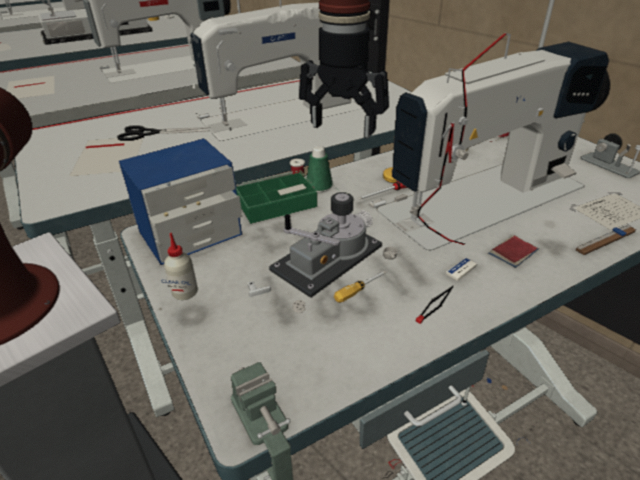

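```bash
python3 - <<'E'
from h import *
np.set_printoptions(precision=4,suppress=True)
o=ctrl.get_obs();W=lambda x,y:wray((x,y),o)
im=cv2.imread("pics/e_wrist.png")
g=cv2.cvtColor(im,cv2.COLOR_BGR2GRAY)
m=(g[200:268,285:352]<85).astype(np.uint8);cs,_=cv2.findContours(m,cv2.RETR_EXTERNAL,2);c=max(cs,key=cv2.contourArea);print(cv2.minEnclosingCircle(c))
cv2.imwrite("pics/f.png",cv2.resize(im[90:290,240:440],None,fx=3,fy=3,interpolation=cv2.INTER_CUBIC))
print("knob top",plane(W(320,240),.118),tri(W(320,240),ray("scene",(240+450/4.4,170+113/4.2)),ray("side",(215+252/4.4,190+102/4.4))))
print("post",plane(W(421,136),.098),"pivot",plane(W(345,138),.075))
c=[plane(W(*p),.01) for p in((307,38),(422,75),(254,243),(353,271))];print(sum(c)/4)
for a,b in((0,2),(1,3)):
    e=c[b]-c[a];print(np.degrees(np.arctan2(e[1],e[0])),np.linalg.norm(e))
E
```

```text
((41.48360824584961, 37.844261169433594), 38.093544006347656)
knob top [ 0.539  -0.3018  0.118 ] [ 0.5387 -0.3021  0.1181]
post [ 0.4477 -0.2588  0.098 ] pivot [ 0.4679 -0.3072  0.075 ]
[ 0.4974 -0.3049  0.01  ]
3.0953852506683424 0.19544714700582314
3.415252199306164 0.19713659552582344
```

View pics/f.png

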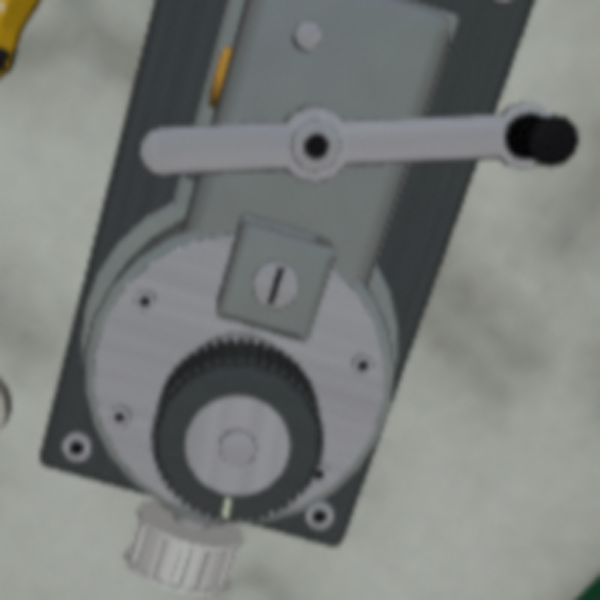

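The wrist view shows the knob top at (320,240), the pivot at (345,138) and the post top at (423,136). All views agree on the knob at about (0.539, -0.302), with a yaw of 3.2°. Descending.

>>> {"op": "drive_tool", "data": {"moves": [0,0,0,-0.001,-0.002,-0.03,0,0,0,0,0,0,-0.03,0,0,0,0,0,0,-0.03,0,0,0,0,0,0,-0.02,0,0,0,0,0,0,-0.008,0]}}

```text
t: 2.75
tool_pos: [0.5384, -0.3016, 0.0885]
tool_rot: [0.545, -3.093, -0.002]
contact_force: [-0.1, -1.2, 0.6]
opening: 0.0856
```

```bash
python3 - <<'E'
from h import *
np.set_printoptions(precision=4,suppress=True)
o=ctrl.get_obs();print(o["tool_pos"],o["contact_force"],o["wrist_torque"])
cv2.imwrite("pics/g_wrist.png",ctrl.get_image("wrist")[:,:,::-1])
E
```

```text
[ 0.5384 -0.3016  0.0885] [-0.1209 -1.2261  0.55  ] [-0.0033 -0.0137  0.0444]
```

View pics/g_wrist.png

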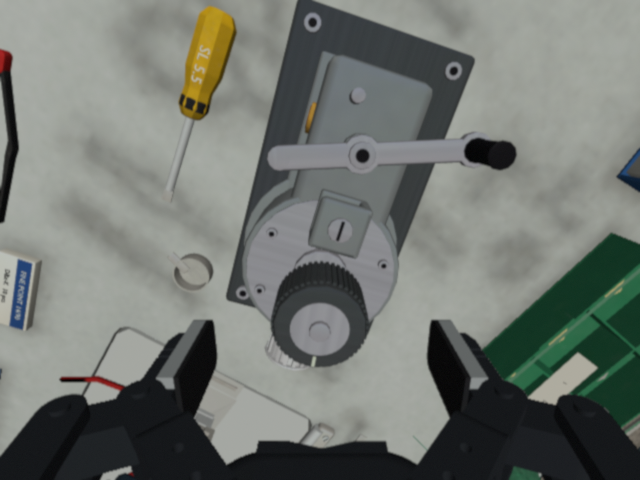

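>>> {"op": "drive_tool", "data": {"moves": [0,0,0,0,0,0,1,0,0,0,0,0,0,1,0,0,0,0,0,0,1,0,0,0,0,0,0,1,0,0,0,0,0,0,1], "newtons": 40}}

```text
t: 3.42
tool_pos: [0.5396, -0.3022, 0.0919]
tool_rot: [-0.545, 3.093, -0.001]
contact_force: [-0.7, 2.1, 5.0]
opening: 0.038
```

```bash
cat > s.py <<'E'
from h import *
np.set_printoptions(precision=3,suppress=True)
o=ctrl.get_obs();R=cv2.Rodrigues(o["tool_rot"])[0]
print(round(o["t"],2),o["tool_pos"],"yaw",np.degrees(np.arctan2(R[1,0],R[0,0])).round(2),"F",o["contact_force"],"M",o["wrist_torque"],o["opening"].round(4),"q6",o["q"][5].round(3))
E
python3 s.py; python3 -c "
from h import *
cv2.imwrite('pics/h.png',ctrl.get_image('wrist')[:,:,::-1])"
```

```text
Traceback (most recent call last):
  File "s.py", line 4, in <module>
    print(round(o["t"],2),o["tool_pos"],"yaw",np.degrees(np.arctan2(R[1,0],R[0,0])).round(2),"F",o["contact_force"],"M",o["wrist_torque"],o["opening"].round(4),"q6",o["q"][5].round(3))
                                                                                                                                          ^^^^^^^^^^^^^^^^^^
AttributeError: 'float' object has no attribute 'round'
```

View pics/h.png

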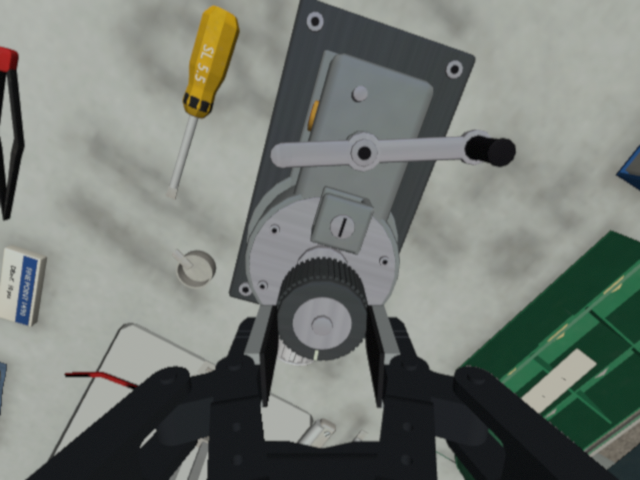

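```bash
sed -i 's/o\["opening"\].round(4)/round(o["opening"],4)/;s/o\["q"\]\[5\].round(3)/round(float(o["q"][5]),3)/' s.py; python3 s.py; python3 -c "
from h import *
o=ctrl.get_obs();print(plane(wray((322,323.5),o),.118))"
```

```text
3.48 [ 0.54  -0.302  0.092] yaw -160.0 F [-1.662  1.705  4.533] M [0.386 0.296 0.008] 0.0381 q6 -2.551
[ 0.53794361 -0.30299147  0.118     ]
```

>>> {"op": "drive_tool", "data": {"moves": [0,0,0,0,0,0.003,1,0,0,0,0,0,0,1,0,0,0,0,0,0,1,0,0,0,0,0,0,1,0,0,0,0,0,0,1]}}

```text
t: 4.1
tool_pos: [0.5398, -0.3021, 0.0947]
tool_rot: [-0.545, 3.092, -0.001]
contact_force: [-1.1, 1.3, 6.0]
opening: -0.0001
```

```bash
python3 s.py
```

```text
4.1 [ 0.54  -0.302  0.095] yaw -159.99 F [-1.143  1.318  6.01 ] M [0.378 0.127 0.042] -0.0001 q6 -2.551
```

```bash
python3 -c "
from h import *
cv2.imwrite('pics/i.png',ctrl.get_image('wrist')[:,:,::-1])
cv2.imwrite('pics/i2.png',cv2.resize(ctrl.get_image('scene')[60:260,240:440],None,fx=3,fy=3)[:,:,::-1])"
```

```text
(no output)
```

View pics/i.png

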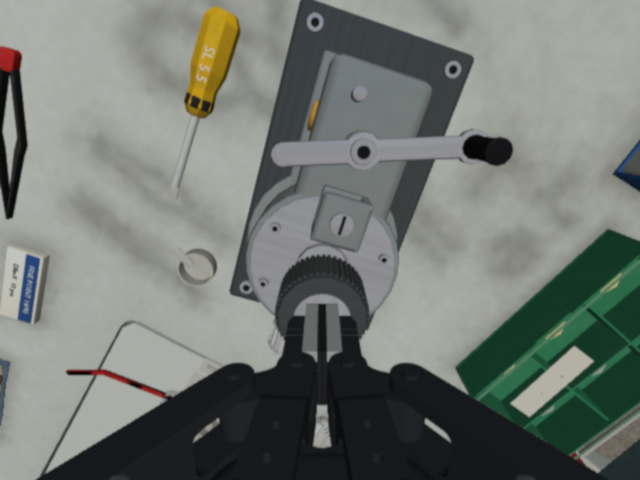

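View pics/i2.png

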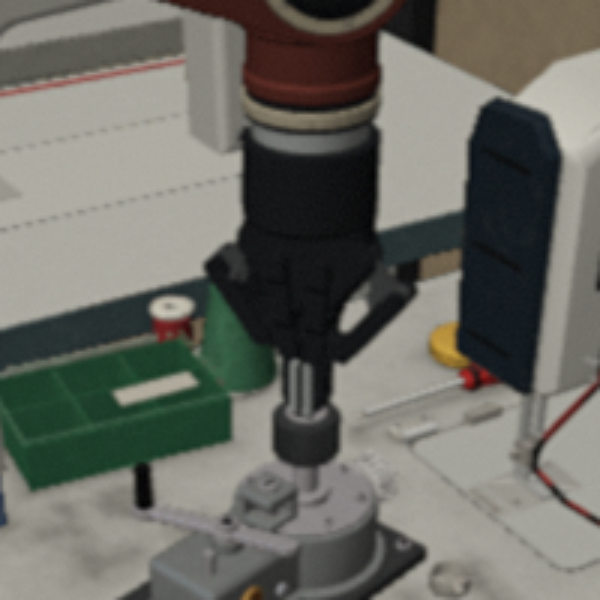

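```bash
python3 -c "
from h import *
c=ctrl.get_calibration('wrist');T=np.linalg.inv(c['T_tool_cam'])
for p in [(0,0,0),(0.011,0,0),(-.011,0,0),(.011,0,-.019),(-.011,0,-.019),(0.011,0,-.038),(0.011,.038/2,0),(0.011,-.019,0)]:
    q=T[:3,:3]@np.array(p)+T[:3,3];print(p,c['cx']+c['fx']*q[0]/q[2],c['cy']+c['fy']*q[1]/q[2])
for n in ['scene']:
    c=ctrl.get_calibration(n)
    o=ctrl.get_obs()
    for dz in (0,.019,.0233):
        print(cv2.projectPoints(np.array([o['tool_pos']+[0,0,dz]]),c['rvec'],c['tvec'],np.array([[c['fx'],0,c['cx']],[0,c['fy'],c['cy']],[0,0,1]]),None)[0].ravel())
"
python3 - <<'E'
import cv2
a=cv2.imread("pics/i.png")[230:430,230:430];cv2.imwrite("pics/j.png",cv2.resize(a,None,fx=3,fy=3,interpolation=cv2.INTER_CUBIC))
E
```

```text
(0, 0, 0) 322.22271848769594 299.207163293245
(0.011, 0, 0) 322.2553096236567 278.7769314892928
(-0.011, 0, 0) 322.1913682476197 318.85952130367434
(0.011, 0, -0.019) 322.3392279895111 296.54195870492487
(-0.011, 0, -0.019) 322.2649759720197 340.1246247705104
(0.011, 0, -0.038) 322.44402686918954 318.7272685676794
(0.011, 0.019, 0) 361.4831522462228 278.8047336934855
(0.011, -0.019, 0) 283.0227407568728 278.74912593543826
[341.77137598 208.61115338]
[341.90167801 199.80864907]
[341.9316324  197.78509207]
```

View pics/j.png

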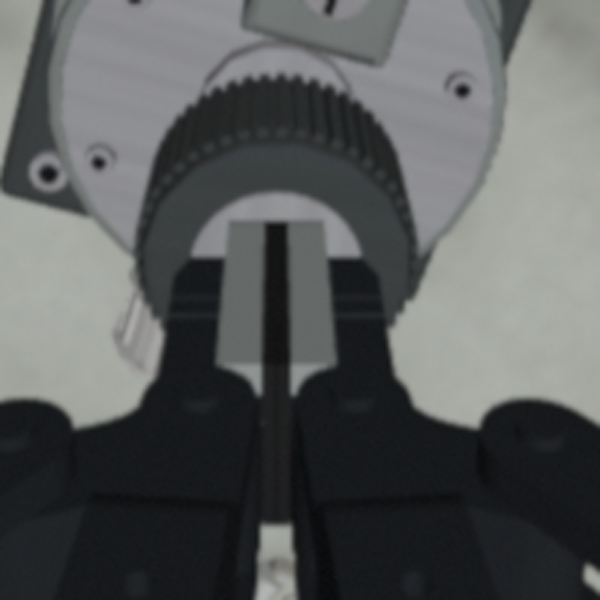

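The fingers shut completely, so either the grip slipped off the top or it was too high. I'll lift clear and see where the tips really are.

>>> {"op": "drive_tool", "data": {"moves": [0,0,0,0,0,0.01,1,0,0,0,0,0,0.015,1,0,0,0,0,0,0.015,1,0,0,0,0,0,0,1,0,0,0,0,0,0,1]}}

```text
t: 4.82
tool_pos: [0.5388, -0.3019, 0.1328]
tool_rot: [0.545, -3.094, -0.0]
contact_force: [1.6, 0.4, -0.2]
opening: -0.0
```

```bash
python3 s.py; python3 -c "
from h import *
a=ctrl.get_image('wrist')
cv2.imwrite('pics/k.png',a[:,:,::-1])
cv2.imwrite('pics/k2.png',cv2.resize(ctrl.get_image('scene')[60:260,240:440],None,fx=3,fy=3)[:,:,::-1])"
```

```text
4.83 [ 0.539 -0.302  0.133] yaw -160.0 F [ 1.576  0.42  -0.194] M [ 0.001  0.007 -0.068] -0.0 q6 -2.551
```

View pics/k.png

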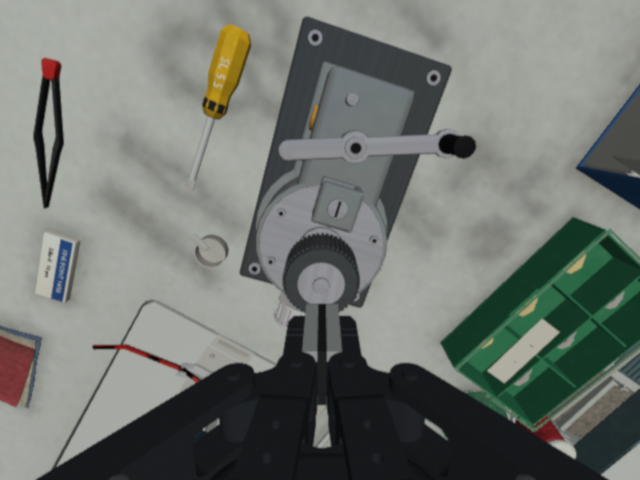

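View pics/k2.png

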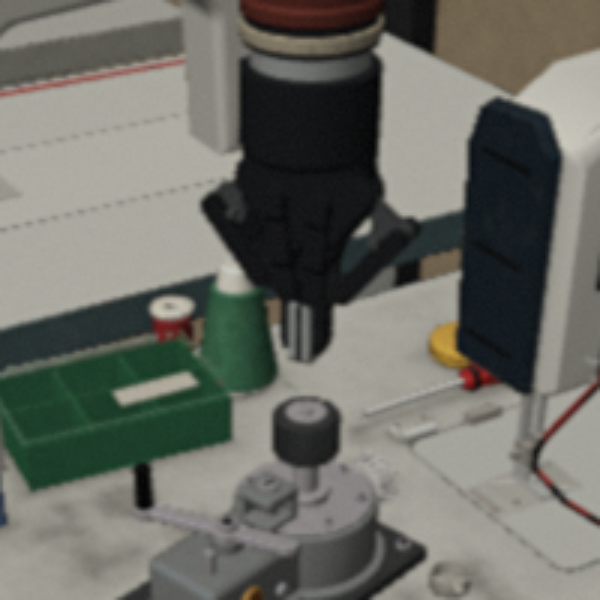

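```bash
python3 -c "
from h import *
cv2.imwrite('pics/l.png',cv2.resize(ctrl.get_image('side')[120:270,200:350],None,fx=4,fy=4)[:,:,::-1])
cv2.imwrite('pics/l2.png',cv2.resize(ctrl.get_image('scene')[110:230,280:400],None,fx=5,fy=5)[:,:,::-1])
o=ctrl.get_obs()
for n in ['scene','side']:
    c=ctrl.get_calibration(n)
    for dz in (0,.023,.042):
        print(n,dz,cv2.projectPoints(np.array([o['tool_pos']+[0,0,dz]]),c['rvec'],c['tvec'],np.array([[c['fx'],0,c['cx']],[0,c['fy'],c['cy']],[0,0,1]]),None)[0].ravel())
"
```

```text
scene 0 [341.39076183 191.2091751 ]
scene 0.023 [341.54704268 179.96294708]
scene 0.042 [341.67996066 170.39795066]
side 0 [270.60736798 203.58071301]
side 0.023 [269.77901031 189.30132549]
side 0.042 [269.07706395 177.20104015]
```

View pics/l.png

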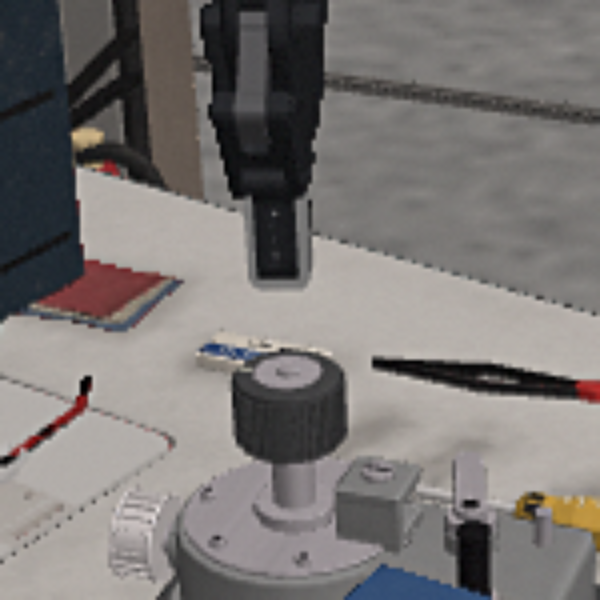

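View pics/l2.png

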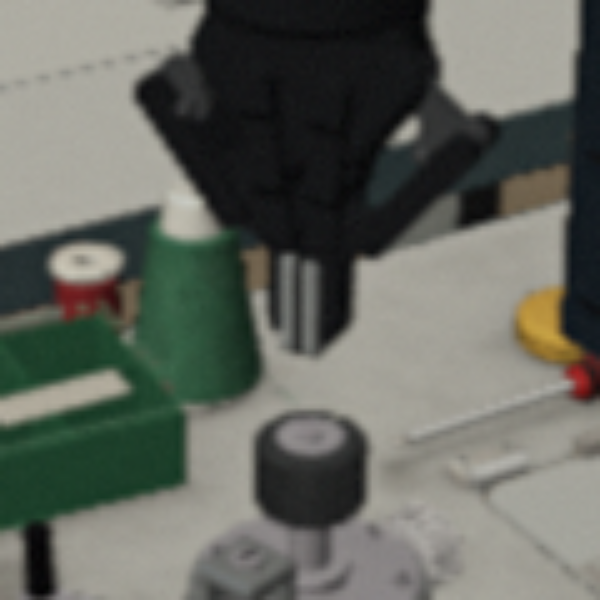

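The tips sit about 22 mm behind the reported TCP. Scene, side and wrist views all agree, and so does the touch on the knob top. The first grip only had the knob's rim, so I'll go lower.

>>> {"op": "drive_tool", "data": {"moves": [0,0,0,0,0,0,0,0,0,0,0,0,0,0,0,0,0,0,0,0,0,0,0,0,0,0,0,0,0,0,0,0,0,-0.01,0]}}

```text
t: 5.65
tool_pos: [0.5396, -0.3025, 0.1237]
tool_rot: [-0.545, 3.092, -0.003]
contact_force: [0.1, 0.1, -0.0]
opening: 0.0857
```

>>> {"op": "drive_tool", "data": {"moves": [0,0,0,0,0,-0.02,0,0,0,0,0,0,-0.02,0,0,0,0,0,0,-0.014,0,0,0,0,0,0,0,0,0,0,0,0,0,0,0]}}

```text
t: 6.28
tool_pos: [0.5393, -0.3022, 0.0693]
tool_rot: [-0.545, 3.093, -0.001]
contact_force: [0.2, 0.4, 0.0]
opening: 0.0854
```

```bash
python3 s.py; python3 -c "
from h import *
a=ctrl.get_image('side')
cv2.imwrite('pics/m.png',cv2.resize(a[120:300,180:380],None,fx=3,fy=3)[:,:,::-1])"
```

```text
6.28 [ 0.539 -0.302  0.069] yaw -160.0 F [0.242 0.356 0.036] M [ 0.002 -0.032 -0.015] 0.0854 q6 -2.551
```

View pics/m.png

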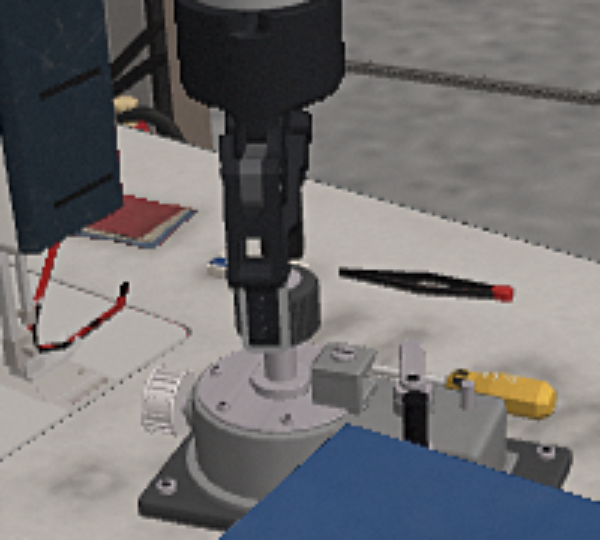

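Side view: the near finger now stands alongside the knob over most of its height, with the tip near the knob's underside. Gripping.

>>> {"op": "drive_tool", "data": {"moves": [0,0,0,0,0,0,1,0,0,0,0,0,0,1,0,0,0,0,0,0,1,0,0,0,0,0,0,1,0,0,0,0,0,0,1], "newtons": 40}}

```text
t: 6.95
tool_pos: [0.5393, -0.3024, 0.0697]
tool_rot: [-0.545, 3.093, -0.001]
contact_force: [-0.0, -0.9, 4.3]
opening: 0.041
```

```bash
python3 s.py; python3 -c "
from h import *
a=ctrl.get_image('side')
cv2.imwrite('pics/n.png',cv2.resize(a[120:300,180:380],None,fx=3,fy=3)[:,:,::-1])"
```

```text
6.95 [ 0.539 -0.302  0.07 ] yaw -160.0 F [-0.01  -0.851  4.347] M [-0.005  0.142  0.022] 0.041 q6 -2.551
```

View pics/n.png

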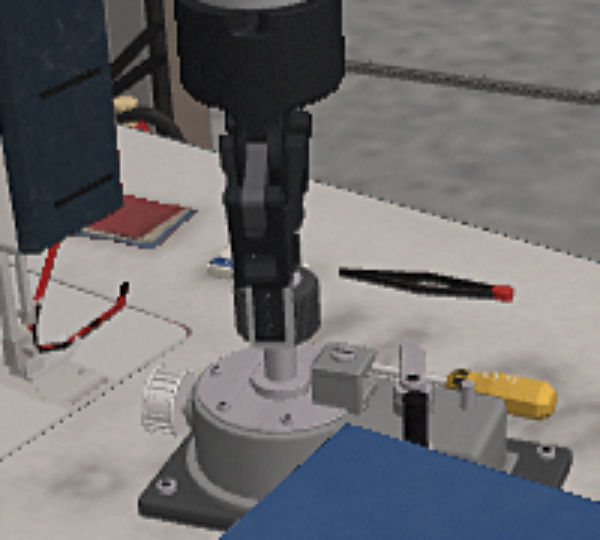

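The grip is good, with the opening at 41 mm. Now turning slowly clockwise.

>>> {"op": "drive_tool", "data": {"moves": [0,0,-2,0,0,0,1,0,0,-2,0,0,0,1,0,0,-2,0,0,0,1,0,0,-2,0,0,0,1,0,0,-2,0,0,0,1]}}

```text
t: 7.62
tool_pos: [0.5393, -0.3025, 0.0697]
tool_rot: [-0.271, 3.129, -0.002]
contact_force: [-0.8, -0.0, 5.3]
opening: 0.0405
```

```bash
python3 s.py
```

```text
7.62 [ 0.539 -0.302  0.07 ] yaw -170.08 F [-0.773 -0.046  5.345] M [-0.153  0.16   0.199] 0.0405 q6 -2.375
```

>>> {"op": "drive_tool", "data": {"moves": [0,0,-2,0,0,0,1,0,0,-2,0,0,0,1,0,0,-2,0,0,0,1,0,0,-2,0,0,0,1,0,0,-2,0,0,0,1]}}

```text
t: 8.25
tool_pos: [0.5393, -0.3026, 0.0697]
tool_rot: [0.002, 3.141, -0.002]
contact_force: [-0.8, -0.8, 5.1]
opening: 0.0403
```

```bash
python3 s.py
```

```text
8.25 [ 0.539 -0.303  0.07 ] yaw 179.92 F [-0.804 -0.78   5.075] M [-0.167  0.193  0.215] 0.0403 q6 -2.2
```

>>> {"op": "drive_tool", "data": {"moves": [0,0,-1,0,0,0,1,0,0,-1,0,0,0,1,0,0,-1,0,0,0,1,0,0,-1,0,0,0,1,0,0,-1,0,0,0,1]}}

```text
t: 8.88
tool_pos: [0.5393, -0.3026, 0.0697]
tool_rot: [0.139, 3.138, -0.002]
contact_force: [-0.8, -0.4, 5.4]
opening: 0.0409
```

```bash
python3 s.py
```

```text
8.88 [ 0.539 -0.303  0.07 ] yaw 174.94 F [-0.838 -0.358  5.387] M [-0.154  0.139  0.168] 0.0409 q6 -2.114
```

>>> {"op": "drive_tool", "data": {"moves": [0,0,-1,0,0,0,1,0,0,-1,0,0,0,1,0,0,-1,0,0,0,1,0,0,-1,0,0,0,1,0,0,-1,0,0,0,1]}}

```text
t: 9.5
tool_pos: [0.5393, -0.3027, 0.0697]
tool_rot: [0.275, 3.129, -0.002]
contact_force: [-0.7, -1.0, 4.6]
opening: 0.0404
```

```bash
python3 s.py
```

```text
9.5 [ 0.539 -0.303  0.07 ] yaw 169.94 F [-0.697 -0.952  4.6  ] M [-0.212  0.243  0.139] 0.0404 q6 -2.026
```

>>> {"op": "drive_tool", "data": {"moves": [0,0,-1,0,0,0,1,0,0,-1,0,0,0,1,0,0,-1,0,0,0,1,0,0,-1,0,0,0,1,0,0,-1,0,0,0,1]}}

```text
t: 10.12
tool_pos: [0.5393, -0.3027, 0.0697]
tool_rot: [0.412, 3.114, -0.002]
contact_force: [-1.0, -1.2, 5.0]
opening: 0.0407
```

```bash
python3 s.py;python3 -c "
from h import *
a=ctrl.get_image('wrist')
cv2.imwrite('pics/o.png',a[:,:,::-1])"
```

```text
10.12 [ 0.539 -0.303  0.07 ] yaw 164.94 F [-1.047 -1.243  5.044] M [-0.201  0.194  0.193] 0.0407 q6 -1.939
```

View pics/o.png

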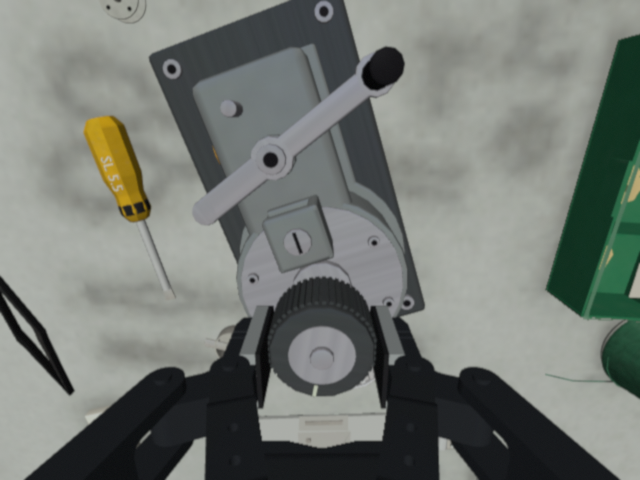

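The mark at (315,390) has stayed put relative to the gripper, so the knob is turning with it. Continuing.

>>> {"op": "drive_tool", "data": {"moves": [0,0,-1,0,0,0,1,0,0,-1,0,0,0,1,0,0,-1,0,0,0,1,0,0,-1,0,0,0,1,0,0,-1,0,0,0,1]}}

```text
t: 10.8
tool_pos: [0.5393, -0.3028, 0.0696]
tool_rot: [0.547, 3.093, -0.002]
contact_force: [-2.0, -1.6, 4.9]
opening: 0.0407
```

```bash
python3 s.py
```

```text
10.8 [ 0.539 -0.303  0.07 ] yaw 159.94 F [-2.009 -1.61   4.882] M [-0.211  0.269  0.192] 0.0407 q6 -1.852
```

>>> {"op": "drive_tool", "data": {"moves": [0,0,-1,0,0,0,1,0,0,-1,0,0,0,1,0,0,-1,0,0,0,1,0,0,-1,0,0,0,1,0,0,-1,0,0,0,1]}}

```text
t: 11.42
tool_pos: [0.5393, -0.3028, 0.0696]
tool_rot: [0.681, 3.066, -0.002]
contact_force: [-0.3, -1.8, 5.9]
opening: 0.0408
```

```bash
python3 s.py
```

```text
11.43 [ 0.539 -0.303  0.07 ] yaw 154.94 F [-0.343 -1.841  5.851] M [-0.219  0.177  0.146] 0.0408 q6 -1.765
```

>>> {"op": "drive_tool", "data": {"moves": [0,0,-1,0,0,0,1,0,0,-1,0,0,0,1,0,0,-1,0,0,0,1,0,0,-1,0,0,0,1,0,0,-1,0,0,0,1]}}

```text
t: 12.05
tool_pos: [0.5393, -0.3028, 0.0697]
tool_rot: [0.815, 3.033, -0.002]
contact_force: [-1.6, -2.1, 4.9]
opening: 0.0408
```

```bash
python3 s.py
```

```text
12.05 [ 0.539 -0.303  0.07 ] yaw 149.91 F [-1.628 -2.07   4.888] M [-0.225  0.157 -0.077] 0.0408 q6 -1.677
```

>>> {"op": "drive_tool", "data": {"moves": [0,0,-1,0,0,0,1,0,0,-1,0,0,0,1,0,0,-1,0,0,0,1,0,0,-1,0,0,0,1,0,0,-1,0,0,0,1]}}

```text
t: 12.68
tool_pos: [0.5392, -0.3029, 0.0697]
tool_rot: [0.947, 2.994, -0.002]
contact_force: [-1.8, -2.2, 4.6]
opening: 0.0406
```

```bash
python3 s.py
```

```text
12.68 [ 0.539 -0.303  0.07 ] yaw 144.88 F [-1.839 -2.157  4.609] M [-0.165  0.233 -0.098] 0.0406 q6 -1.589
```

The torque has dipped, from +0.15 to -0.09, so the pin is in the notch. Small steps now.

>>> {"op": "drive_tool", "data": {"moves": [0,0,-0.5,0,0,0,1,0,0,-0.5,0,0,0,1,0,0,-0.5,0,0,0,1,0,0,-0.5,0,0,0,1,0,0,0,0,0,0,1]}}

```text
t: 13.3
tool_pos: [0.5392, -0.3029, 0.0697]
tool_rot: [0.998, 2.977, -0.002]
contact_force: [-1.5, -2.5, 5.9]
opening: 0.0405
```

```bash
python3 s.py
```

```text
13.3 [ 0.539 -0.303  0.07 ] yaw 142.92 F [-1.492 -2.486  5.934] M [-0.256  0.181 -0.064] 0.0405 q6 -1.555
```

>>> {"op": "drive_tool", "data": {"moves": [0,0,-0.5,0,0,0,1,0,0,-0.5,0,0,0,1,0,0,-0.5,0,0,0,1,0,0,-0.5,0,0,0,1,0,0,0,0,0,0,1]}}

```text
t: 13.92
tool_pos: [0.5392, -0.303, 0.0697]
tool_rot: [1.048, 2.961, -0.003]
contact_force: [-1.1, -1.5, 5.3]
opening: 0.0404
```

```bash
python3 s.py
```

```text
13.93 [ 0.539 -0.303  0.07 ] yaw 141.02 F [-1.092 -1.5    5.279] M [-0.422  0.354  0.405] 0.0404 q6 -1.521
```

The torque has climbed to +0.40, so the pin is just past the notch's middle, about 10° after entry. I'll ease back 1° and let go.

>>> {"op": "drive_tool", "data": {"moves": [0,0,1,0,0,0,1,0,0,0,0,0,0,0,0,0,0,0,0,0,0,0,0,0,0,0,0,0,0,0,0,0,0,0,0]}}

```text
t: 14.55
tool_pos: [0.5389, -0.3018, 0.0686]
tool_rot: [-1.023, -2.97, -0.0]
contact_force: [-0.9, 0.8, -0.2]
opening: 0.0856
```

```bash
python3 s.py; python3 -c "
from h import *
cv2.imwrite('pics/p.png',ctrl.get_image('wrist')[:,:,::-1])
cv2.imwrite('pics/p2.png',cv2.resize(ctrl.get_image('side')[120:300,180:380],None,fx=3,fy=3)[:,:,::-1])"
```

```text
14.55 [ 0.539 -0.302  0.069] yaw 142.0 F [-0.869  0.784 -0.155] M [ 0.021  0.001 -0.043] 0.0856 q6 -1.539
```

View pics/p.png

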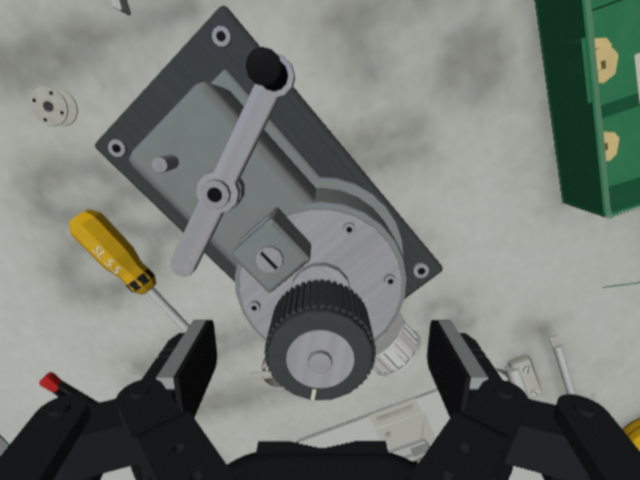

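The wrist view shows the knob free between the open fingers at (320,360), the post top at (263,68) and the pivot at (214,194). Next I'll refine the keeper's geometry.

```bash
python3 - <<'E'
from h import *
np.set_printoptions(precision=4,suppress=True)
o=ctrl.get_obs();im=cv2.imread("pics/p.png")
cv2.imwrite("pics/q.png",cv2.resize(im[20:220,160:360],None,fx=3,fy=3,interpolation=cv2.INTER_CUBIC))
print("post top",plane(wray((263,67),o),.098)," tri",tri(wray((263,67),o),ray("scene",(240+209/4.4,170+190/4.2)),ray("side",(215+456/4.4,190+265/4.4))))
print("pivot",plane(wray((214,194),o),.073))
k=np.array([.5388,-.302]);u=np.array([np.cos(np.radians(3.2)),np.sin(np.radians(3.2))]);p=k-.07*u
a=np.radians(183.2-74.5);print("from knob: pivot",p,"open",p+.055*np.array([np.cos(a),np.sin(a)]),"home",p-.055*u)
E
```

```text
post top [ 0.4477 -0.2564  0.098 ]  tri [ 0.4479 -0.2562  0.0997]
pivot [ 0.4681 -0.3073  0.073 ]
from knob: pivot [ 0.4689 -0.3059] open [ 0.4513 -0.2538] home [ 0.414 -0.309]
```

View pics/q.png

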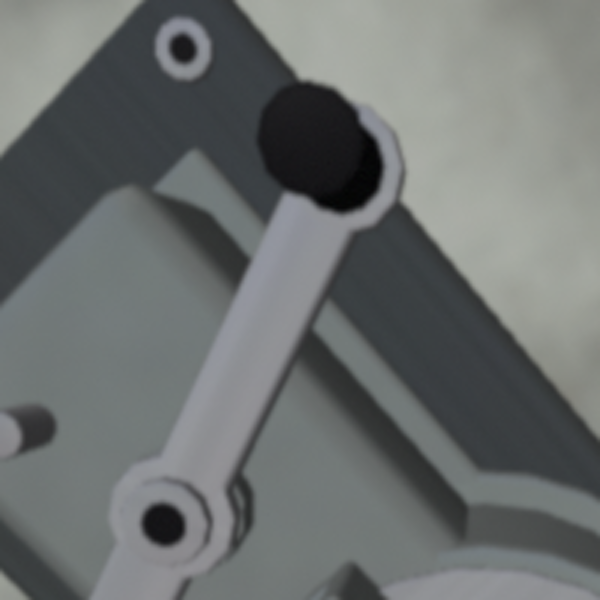

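>>> {"op": "drive_tool", "data": {"moves": [0,0,0,0,0,0.035,0,0,0,0,0,0,0.03,0,0,0,-10,-0.02,0.01,0,0,0,0,-10,-0.03,0.015,0,0,0,0,-10,-0.03,0.015,0,0]}}

```text
t: 15.28
tool_pos: [0.4582, -0.2616, 0.134]
tool_rot: [1.764, 2.599, -0.0]
contact_force: [-0.9, -0.4, 0.8]
opening: 0.0852
```

>>> {"op": "drive_tool", "data": {"moves": [0,0,-3,-0.01,0.006,0,0,0,0,0,0,0,0,0,0,0,0,0,0,-0.02,0,0,0,0,0,0,-0.02,0,0,0,0,0,0,0,0]}}

```text
t: 15.9
tool_pos: [0.4476, -0.2549, 0.0906]
tool_rot: [-1.82, -2.553, -0.0]
contact_force: [0.0, 0.8, -0.5]
opening: 0.0859
```

```bash
python3 s.py; python3 -c "
from h import *
cv2.imwrite('pics/r.png',ctrl.get_image('wrist')[:,:,::-1])"
```

```text
15.9 [ 0.448 -0.255  0.091] yaw 109.03 F [ 0.036  0.79  -0.469] M [ 0.027  0.011 -0.046] 0.0859 q6 -0.994
```

View pics/r.png

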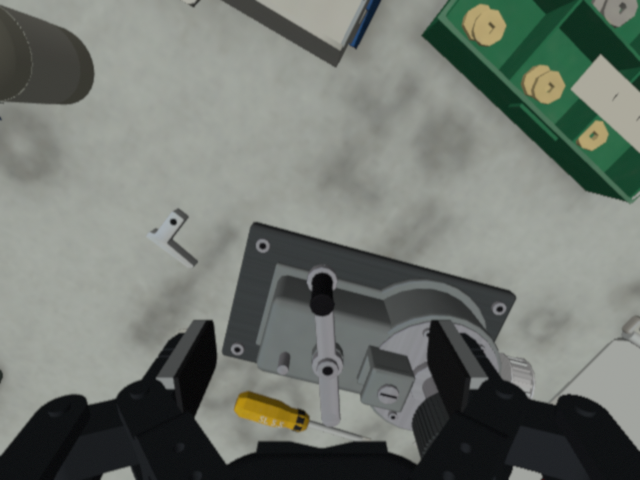

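```bash
python3 - <<'E'
from h import *
o=ctrl.get_obs();print("post",plane(wray((321,302),o),.098),"pivot",plane(wray((326,369),o),.073))
E
```

```text
post [ 0.44734883 -0.25548579  0.098     ] pivot [ 0.46862888 -0.30839354  0.073     ]
```

>>> {"op": "drive_tool", "data": {"moves": [0,0,0,0,0,-0.02,0,0,0,0,0,0,-0.016,0,0,0,0,0,0,0,0.5,0,0,0,0,0,0,0.5,0,0,0,0,0,0,0.5], "newtons": 20}}

```text
t: 16.58
tool_pos: [0.4496, -0.2564, 0.0589]
tool_rot: [1.823, 2.556, -0.0]
contact_force: [0.5, -0.1, -0.2]
opening: 0.0428
```

```bash
python3 s.py; python3 -c "
from h import *
cv2.imwrite('pics/t.png',ctrl.get_image('wrist')[:,:,::-1])
cv2.imwrite('pics/t2.png',cv2.resize(ctrl.get_image('scene')[120:300,220:420],None,fx=3,fy=3)[:,:,::-1])"
```

```text
16.57 [ 0.45  -0.256  0.059] yaw 109.0 F [ 0.459 -0.08  -0.222] M [-0.018 -0.032  0.023] 0.0428 q6 -0.994
```

View pics/t.png

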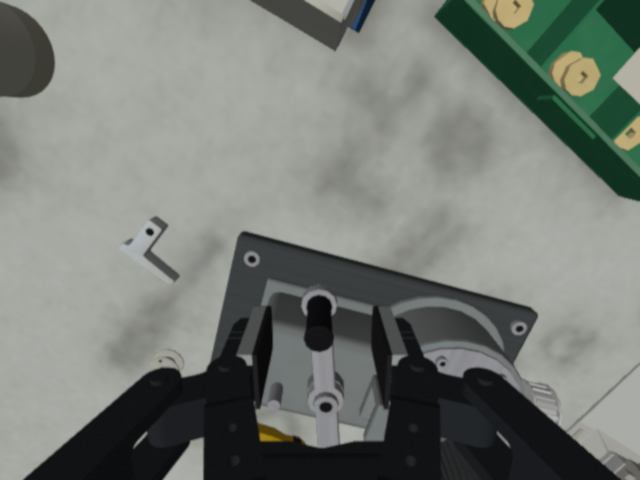

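View pics/t2.png

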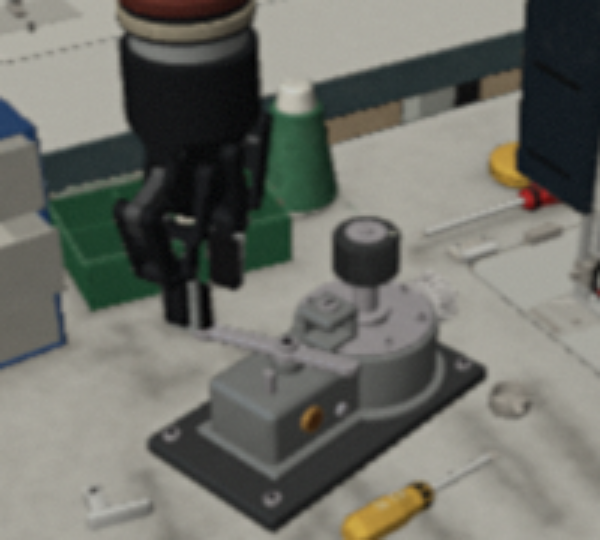

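>>> {"op": "drive_tool", "data": {"moves": [0,0,0,0,0,-0.004,1,0,0,0,0,0,0,1,0,0,0,0,0,0,1,0,0,0,0,0,0,1,0,0,0,0,0,0,1]}}

```text
t: 17.3
tool_pos: [0.4486, -0.2558, 0.0536]
tool_rot: [-1.824, -2.557, 0.0]
contact_force: [-0.9, 1.0, -1.7]
opening: 0.011
```

```bash
python3 s.py
```

```text
17.3 [ 0.449 -0.256  0.054] yaw 109.0 F [-0.864  1.048 -1.672] M [0.066 0.211 0.002] 0.011 q6 -0.994
```

```bash
python3 - <<'E'
import numpy as np
p=np.array([.4686,-.3066]);r=.055
a=np.radians(np.array([111.5]+[111.5+6*i for i in range(1,14)]))
P=p+r*np.c_[np.cos(a),np.sin(a)];print(np.round(np.diff(P,axis=0)*1e3,1).tolist());print(P[0],P[10:])
E
```

```text
[[-5.2, -2.4], [-5.0, -2.9], [-4.6, -3.4], [-4.2, -3.9], [-3.8, -4.3], [-3.3, -4.7], [-2.8, -5.0], [-2.3, -5.3], [-1.7, -5.5], [-1.1, -5.6], [-0.6, -5.7], [0.1, -5.8], [0.7, -5.7]]
[ 0.44844243 -0.25542703] [[ 0.41420413 -0.29847048]
 [ 0.41365235 -0.30420093]
 [ 0.41370259 -0.30995767]
 [ 0.41435429 -0.31567762]]
```

>>> {"op": "drive_tool", "data": {"moves": [0,0,6,-0.0052,-0.0024,0,1,0,0,6,-0.005,-0.0029,0,1,0,0,6,-0.0046,-0.0034,0,1,0,0,6,-0.0042,-0.0039,0,1,0,0,6,-0.0038,-0.0043,0,1]}}

```text
t: 17.92
tool_pos: [0.4261, -0.2726, 0.0536]
tool_rot: [-1.095, -2.944, -0.001]
contact_force: [0.8, 0.7, -1.4]
opening: 0.0112
```

```bash
python3 s.py
```

```text
17.93 [ 0.426 -0.273  0.054] yaw 139.2 F [ 0.75   0.695 -1.372] M [ 0.113 -0.096 -0.048] 0.0112 q6 -1.576
```

Forces are low at about 1 N, so I'll continue to roughly 0.95 rad, where a pin still up would block the tongue.

>>> {"op": "drive_tool", "data": {"moves": [0,0,6,-0.0033,-0.0047,0,1,0,0,6,-0.0028,-0.005,0,1,0,0,6,-0.0023,-0.0053,0,1,0,0,6,-0.0017,-0.0055,0,1,0,0,0,0,0,0,1]}}

```text
t: 18.55
tool_pos: [0.4159, -0.2935, 0.0536]
tool_rot: [-0.467, -3.106, -0.0]
contact_force: [0.1, -0.6, -2.3]
opening: 0.0106
```

```bash
python3 s.py
```

```text
18.55 [ 0.416 -0.293  0.054] yaw 162.92 F [ 0.134 -0.551 -2.292] M [-0.012  0.112  0.024] 0.0106 q6 -2.033
```

>>> {"op": "drive_tool", "data": {"moves": [0,0,3,-0.0006,-0.0028,0,1,0,0,3,-0.0005,-0.0028,0,1,0,0,3,-0.0003,-0.0028,0,1,0,0,3,-0.0003,-0.0029,0,1,0,0,0,0,0,0,1]}}

```text
t: 19.18
tool_pos: [0.4144, -0.3045, 0.0536]
tool_rot: [-0.14, -3.138, -0.0]
contact_force: [-0.4, 0.2, -3.2]
opening: 0.0111
```

```bash
python3 s.py
```

```text
19.18 [ 0.414 -0.305  0.054] yaw 174.89 F [-0.391  0.25  -3.199] M [-0.011 -0.071  0.044] 0.0111 q6 -2.26
```

>>> {"op": "drive_tool", "data": {"moves": [0,0,1,0,-0.001,0,1,0,0,1,0,-0.001,0,1,0,0,1,0,-0.001,0,1,0,0,0,0,0,0,1,0,0,0,0,0,0,1]}}

```text
t: 19.8
tool_pos: [0.4144, -0.3076, 0.0537]
tool_rot: [-0.055, -3.141, -0.0]
contact_force: [1.1, 1.4, -4.9]
opening: 0.0111
```

```bash
python3 s.py
```

```text
19.8 [ 0.414 -0.308  0.054] yaw 177.99 F [ 1.063  1.39  -4.862] M [ 0.187 -0.158  0.018] 0.0111 q6 -2.319
```

>>> {"op": "drive_tool", "data": {"moves": [0,0,1,0,-0.001,0,1,0,0,1,0,-0.001,0,1,0,0,0,0,0,0,1,0,0,0,0,0,0,1,0,0,0,0,0,0,1]}}

```text
t: 20.42
tool_pos: [0.4144, -0.3096, 0.0538]
tool_rot: [0.0, 3.141, 0.0]
contact_force: [1.1, 2.5, -5.8]
opening: 0.0107
```

```bash
python3 s.py
```

```text
20.43 [ 0.414 -0.31   0.054] yaw 180.0 F [ 1.088  2.46  -5.768] M [ 0.291 -0.369  0.032] 0.0107 q6 -2.356
```

>>> {"op": "drive_tool", "data": {"moves": [0,0,1,0,-0.001,0,1,0,0,0,0,0,0,1,0,0,0,0,0,0,1,0,0,0,0,0,0,1,0,0,0,0,0,0,1]}}

```text
t: 21.05
tool_pos: [0.4144, -0.3097, 0.0537]
tool_rot: [0.028, -3.141, -0.003]
contact_force: [2.7, 5.3, -4.8]
opening: 0.0111
```

```bash
python3 s.py; python3 -c "
from h import *
cv2.imwrite('pics/u.png',ctrl.get_image('wrist')[:,:,::-1])"
```

```text
21.05 [ 0.414 -0.31   0.054] yaw -178.98 F [ 2.736  5.277 -4.803] M [ 0.831 -0.361  0.002] 0.0111 q6 -2.376
```

View pics/u.png

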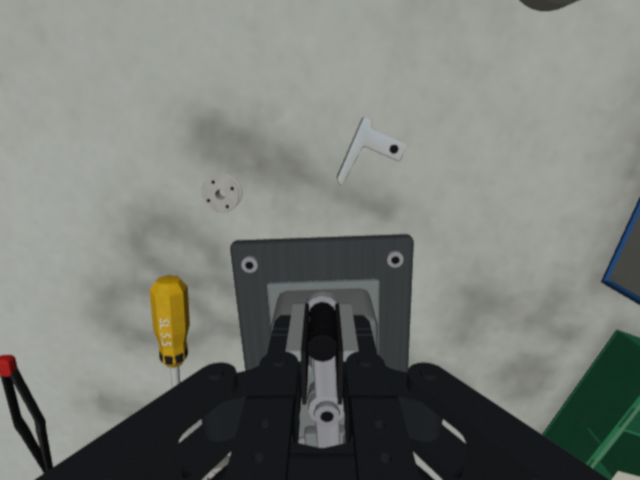

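The post has stopped at (0.414, -0.310), which is the computed home. The push rose from 2.5 to 5.3 N with no motion, so it's against the stop. Releasing and lifting.

>>> {"op": "drive_tool", "data": {"moves": [0,0,0,0,0.001,0,1,0,0,0,0,0,0,0,0,0,0,0,0,0,0,0,0,0,0,0,0,0,0,0,0,0,0,0,0]}}

```text
t: 21.72
tool_pos: [0.4145, -0.3101, 0.0543]
tool_rot: [-0.027, 3.141, -0.001]
contact_force: [1.0, 0.7, 0.5]
opening: 0.0816
```

>>> {"op": "drive_tool", "data": {"moves": [0,0,0,0,0,0.03,0,0,0,0,0,0,0.05,0,0,0,0,0,0,0.05,0,0,0,0,0,0,0.03,0,0,0,0,0,0,0,0]}}

```text
t: 22.35
tool_pos: [0.4157, -0.3111, 0.2175]
tool_rot: [-0.027, 3.137, -0.008]
contact_force: [0.4, 0.3, 1.1]
opening: 0.0854
```

```bash
python3 s.py; python3 -c "
from h import *
cv2.imwrite('pics/v.png',ctrl.get_image('wrist')[:,:,::-1])
cv2.imwrite('pics/v2.png',cv2.resize(ctrl.get_image('scene')[170:320,230:430],None,fx=4,fy=4)[:,:,::-1])
cv2.imwrite('pics/v3.png',cv2.resize(ctrl.get_image('side')[180:300,200:400],None,fx=4,fy=4)[:,:,::-1])"
```

```text
22.35 [ 0.416 -0.311  0.218] yaw -179.0 F [0.428 0.336 1.056] M [ 0.011  0.053 -0.026] 0.0854 q6 -2.374
```

View pics/v.png

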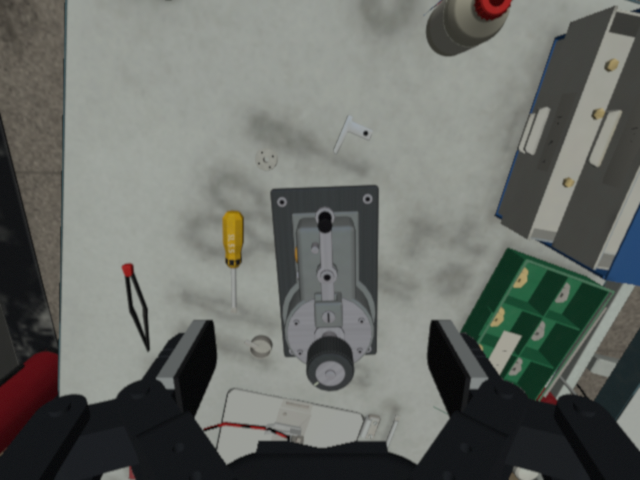

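View pics/v2.png

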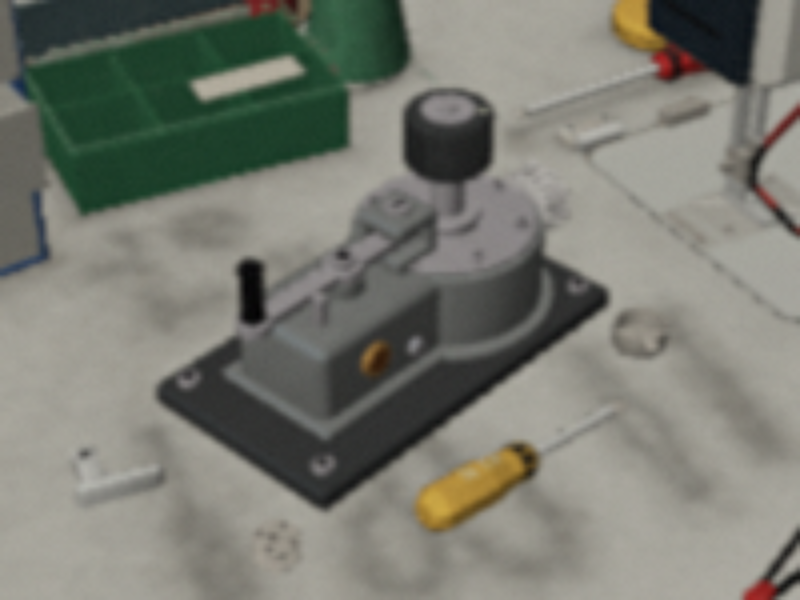

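View pics/v3.png

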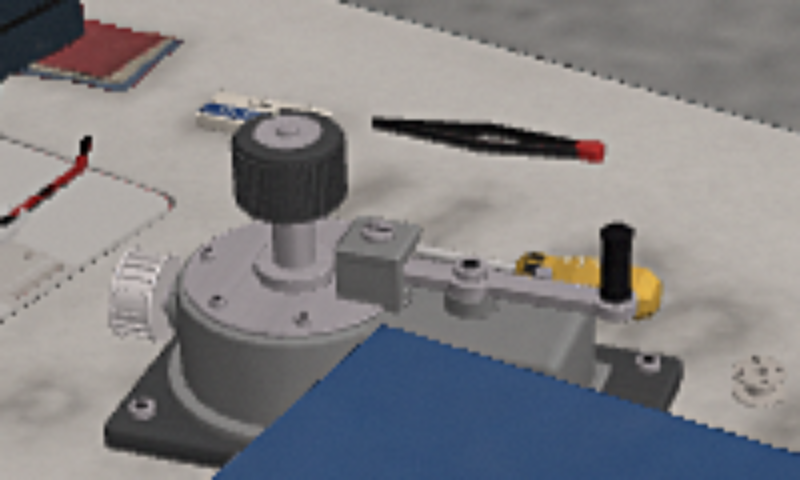

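All three views agree. The lever lies along the housing with its tongue in the tower slot, the post is at the -x end, the knob is free and the small parts haven't moved. Handing in.

```bash
python3 -c "
from station import ctrl
print(ctrl.finish_job())"
```

```text
the job is handed in; nothing more can be done
None
```

The hook shaft is arrested and the keeper lever is home. I handed the job in at about 22 s, with the gripper open and well clear of everything.

- **Knob:** I turned it clockwise by about 58°. The torque was +0.15 to +0.2 N m of drag, dipped to about -0.1 N m on entering the notch (47–50°), then rose to +0.4 N m just past the middle at about 59°. I eased back 1° and let go there.
- **Keeper:** I gripped the post and swung it about 72° at roughly 1–2 N sideways. It passed the 0.9 rad point without butting, so the pin was down. It stopped at the computed home position, and the sideways push rose to about 6 N with no further movement. I backed off 1 mm and released.
- **Last checks:** The wrist, scene and side pictures show the tongue inside the tower slot and the lever in line with the stand. The tools and small parts look undisturbed. The dropped pin itself is hidden and was judged only by torque and the keeper's free travel.

**Failed or disagreed:**
- **First knob grip:** The shut fingertips sit about 22 mm behind the reported TCP, unlike the description. My first grip therefore only caught the knob's rim, slipped off and shut on top of the knob at about 6 N. The knob did not turn visibly, and I gripped again lower.
- **Keeper start angle:** I measured it about 2.5° from the nominal open position, which I put down to measurement error.

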